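# Open the filter bay of a sample unit

### The job

Open the filter bay of the low white unit: press its snap tab fully in, then push the released flat cover by its ridge along its guides, off its seat over the bay and onto the parking deck, until the bay is completely uncovered. Use the fingertips only: the cover must stay lying on the unit, never lifted, and the rack, bottle, vial and jar around it are left where they stand.

Things in the scene. Friction and masses are not known exactly. Their poses are not given: they have to be found in the camera images.
- unit: low white instrument, fixed, at the left or right, turned up to 0.7 rad. Origin on the bench; spans x -85..+55, y -145..+145 mm, deck 60 mm up. Bay (60 mm in x, y -120..-45) in the -y half, holding a paper filter; parking deck in the +y half. Guide strips 6 mm high along y at x = -50..-44 and +44..+50, end strips as high at y = -145..-131.5 and +139..+145. The cover slides to +y
- tab (a joint): travel of the snap tab in m: 0 = out (may start up to 0.001), 0.008 = fully in at its stop. Pressed straight down against about 4 N of friction; stays where it is left, no springing back. Its tongue, 10 mm wide, crosses the guide and stands before the cover's leading (+y) edge; the cover is free only with the tab at least 6.5 mm in
- tab_top (a point): centre of the top face of the tab's grey ribbed press pad, 26 mm (unit's x) by 32 mm (unit's y), beside the guide on the unit's -x side, at unit x -68, y -22 mm; 74 mm above the bench when out, 66 mm when fully in
- cover: loose flat grey plate, 84 (x) x 100 (y) x 6 mm, about 150 g, with an upright ridge across it, axes parallel to the unit's. Origin: centre of its underside, at first at unit x 0, y -80 mm on the deck (60 mm up), closing the bay. 2 mm of play to each guide. It meets the end strip at unit y +89 mm; the bay is clear once the origin is past unit y +5 mm
- ridge (a point): centre of the -y face (the one to push) of the cover's ridge: 60 mm long across the cover, 8 mm thick, rising 17 mm above the plate (83 mm above the bench). The point is 16 mm above the cover's underside (10 mm above its top face) and 16 mm to +y of its origin; behind it 66 mm of plate is bare
- rack: bystander: loose grey vial rack, 100 x 160 mm, 55 mm high with its capped vials; origin at the centre of its underside
- bottle: bystander: loose amber bottle, 64 mm in diameter, 130 mm high, near the rack; origin at the centre of its underside
- vial: bystander: loose glass vial, 23 mm in diameter, 75 mm high, on the bench beyond the unit; origin at the centre of its underside
- jar: bystander: loose white jar, 44 mm in diameter, 50 mm high, on the bench beyond the unit; origin at the centre of its underside
Not all that is in view belongs to the job. There is more than one size of the cover; the job needs the middle-sized.

How it is judged:
By the outcome, as a careful person would: the job done as asked, in the order asked, and still so for the second after the job is handed in, with the robot touching nothing.
It also fails if it takes over 40 s, if anything falls off the work surface, if the arm or the gripper's body presses on something with over 40 N, if the wrist force passes 120 N, or if a joint passes its speed limit or range.

### The arm

A 6-joint arm with a two-finger parallel gripper is mounted at the origin on the work surface. World frame = base frame: x ahead of the robot, y to its left, z up, the work surface at z = 0. Lengths are in m, angles in rad, forces in N, time in s.
With the tool pointing down it reaches from about 0.35 to 0.975 m from the base axis. Payload 7.1 kg.
Tool frame: the origin (TCP) lies midway between the tips of the shut fingers; the grasp point (between the pads) lies 19 mm behind it; z points along the fingers, y is the line along which they close (so a half turn about z gives the same grasp; the last joint's range is limited). The gripper opens to 88 mm and grips with 3 to 60 N. Pads are 20 mm wide; open, the fingers measure 115 mm over their backs; the gripper's body (75 mm by 178 mm) begins 61 mm behind the grasp point.
Start: joints at [-1.232, 0.423, 1.63, -0, 1.089, -0.019], TCP at [0.219, -0.585, 0.223] pointing down, gripper open.
Joint ranges: [-3, 3], [-0.9, 2.11], [0.09, 2.58], [-1.31, 4.45], [0.11, 2.69], [-2.54, 2.54]. Speed limits (rad/s): [2.39, 2.39, 3.01, 3.14, 3.14, 3.14].

### API

Orientations are given as a unit quaternion [w, x, y, z].
In Python, from station import move_pose, movel, movej, command_gripper, wait, inverse_kinematics, read_camera, camera_info, MotionError, job_done, get_time, get_joint_pos, get_qvel, get_effort, get_tcp_pos, get_ee_rot, get_ft_force, get_ft_torque, get_grip_width, get_finger_force gives the robot as it stands. Calls block until the motion is done:
- move_pose(position, orientation): joint-space move of the TCP to a pose.
- movel(position, frame=None, v=0.15, until_force=None): straight line of the TCP; frame=None keeps the orientation; v is the mean speed in m/s. With until_force (N) it stops when the force on the tool has changed by that much, and returns True; else False.
- movej(angles): joint-space move.
- command_gripper(opening): opening from 0.0 (shut) to 1.0 (fully open); the grip force is fixed at half the most; returns when the fingers have stopped.
- wait(seconds).
- inverse_kinematics(position, orientation): joint angles nearest the present ones, or None.
- read_camera(name): name is "scene" or "top"; returns the picture (480x640x3 uint8, red, green, blue); there is no depth.
- camera_info(name): a dict with "intrinsics" (3x3 intrinsics, pixels), "T" (4x4, takes a point from camera to world coordinates). Camera axes: x right, y up, looking along -z (the intrinsics and any distortion apply to the point x, -y, -z); pixel columns grow to the right and rows downward; lengths in m; the calibration is good to about 2 mm. A picture is of the moment at which its call begins. camera_info takes no time and is no camera call.
A pose or a line that the arm cannot do raises MotionError and nothing moves.
- job_done(): hands the job in; it is judged then, once.
Readings, each from a call of its own:
- get_time(): time.
- get_joint_pos(): joint angles.
- get_qvel(): joint speeds.
- get_effort(): joint torques, N m.
- get_tcp_pos(): TCP position.
- get_ee_rot(): TCP orientation.
- get_ft_force(): force on the tool from outside, world axes, zero at the start.
- get_ft_torque(): the same for the moment, N m.
- get_grip_width(): opening from 0.0 (shut) to 1.0 (fully open).
- get_finger_force(): force on a finger pad.
Only numpy, scipy, OpenCV 4.12 (cv2) and the standard library are available. Lean on these libraries where they do the work, as an engineer would, in place of code of your own. Each camera call takes 0.05 s, during which the arm holds its last target. There are 200 camera calls.

## Working session

There is one attempt and no reset: what is moved stays moved. The work goes in short steps, each a Python script; the robot and the scene stay as the last script left them, time stands still between calls to the robot, and variables do not carry over. Pictures are saved under pics/ and viewed, at most 10 in all, crops included, and the job is handed in when it is done.

```bash
mkdir -p pics
python3 - <<'E'
from station import *
import cv2
for n in("top","scene"):
    cv2.imwrite(f"pics/{n}0.png",read_camera(n)[:,:,::-1]); i=camera_info(n); print(n,i)
E
```

```text
top {'intrinsics': array([[434.23902216,   0.        , 316.76723043],
       [  0.        , 434.23902216, 241.74323849],
       [  0.        ,   0.        ,   1.        ]]), 'T': array([[-0.0298973 ,  0.98619756, -0.16285121,  0.45346642],
       [-0.99935055, -0.03277057, -0.01498531,  0.0092052 ],
       [-0.0201152 ,  0.16229743,  0.98653683,  0.75304995],
       [ 0.        ,  0.        ,  0.        ,  1.        ]])}
scene {'intrinsics': array([[437.19420474,   0.        , 320.73096613],
       [  0.        , 437.19420474, 231.69588113],
       [  0.        ,   0.        ,   1.        ]]), 'T': array([[-0.47784945, -0.56184358,  0.67527157,  1.10348907],
       [ 0.87830395, -0.31919555,  0.35594433,  0.32472982],
       [ 0.01555865,  0.76318149,  0.64599686,  0.59536102],
       [ 0.        ,  0.        ,  0.        ,  1.        ]])}
```

View pics/top0.png

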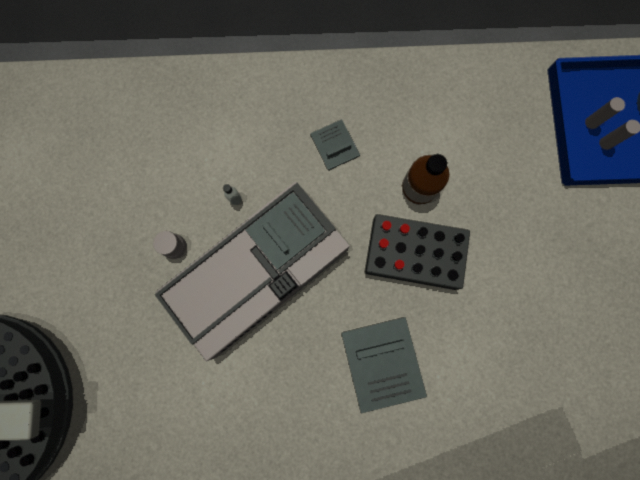

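View pics/scene0.png

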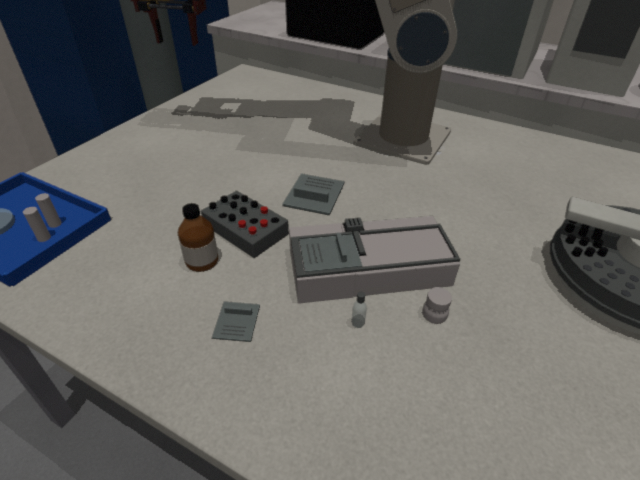

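The top picture shows the unit with its corners at about (297,185), (349,245), (207,357) and (158,295). The cover is in the upper right half, the ridge is near (275,240) and the tab pad near (284,287). Unit +y points down and left in the image. I'll enlarge the crop to get the pose.

Run:
```python
import cv2
a=cv2.imread("pics/top0.png")[175:365,150:360]
a=cv2.convertScaleAbs(a,alpha=1.5,beta=10)
cv2.imwrite("pics/c0.png",cv2.resize(a,None,fx=3,fy=3,interpolation=cv2.INTER_CUBIC))
```

```text
(no output)
```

View pics/c0.png

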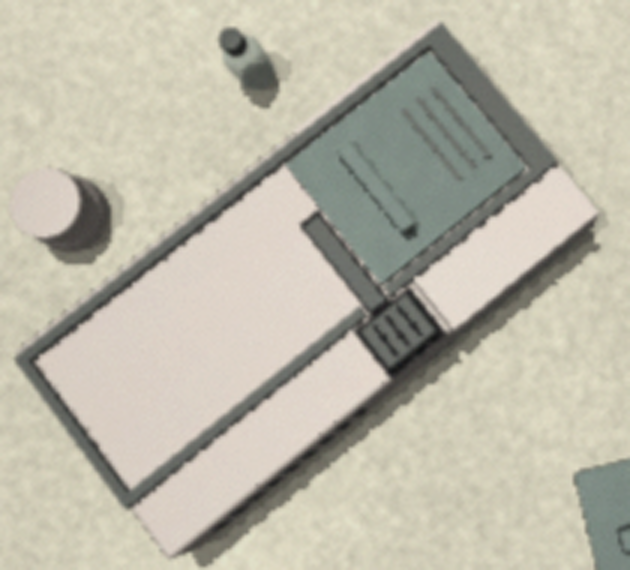

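The crop gives the strip and deck corners, the cover corners (432,50), (525,168), (289,167) and (382,282), and the pad centre at (400,332). Next I fit the unit's yaw and position.

```bash
cat > h.py <<'E'
import numpy as np
from station import *
from scipy.spatial.transform import Rotation as R
def proj(P,n="top"):
    i=camera_info(n);T=i["T"];p=(np.asarray(P)-T[:3,3])@T[:3,:3]
    q=np.c_[p[:,0],-p[:,1],-p[:,2]]@i["intrinsics"].T
    return q[:,:2]/q[:,2:]
def world(P,u):  # unit mm -> world m
    P=np.atleast_2d(P)/1000.; c,s=np.cos(u[2]),np.sin(u[2])
    return np.c_[u[0]+c*P[:,0]-s*P[:,1],u[1]+s*P[:,0]+c*P[:,1],P[:,2]]
E
python3 - <<'E'
from h import *
from scipy.optimize import least_squares
D=np.array([(50,-145,66,442,24),(-50,-145,66,556,163),(-85,-145,60,597,215),(-85,145,60,175,556),(-50,145,66,128,506),(50,145,66,17,357),
(-44,139,66,131,492),(42,-130,66,432,50),(-42,-130,66,525,168),(42,-30,66,289,167),(-42,-30,66,382,282),(-68,-22,74,400,332)],float)
px=D[:,3:]/3+[150,175]-1/3
f=lambda u:(proj(world(D[:,:3],u))-px).ravel()
r=least_squares(f,[.5,.1,.6],loss="soft_l1"); print(r.x); print(f(r.x).reshape(-1,2).round(1))
np.save("u.npy",r.x)
print(world([(-68,-22,74),(0,-64,76),(0,40,76)],r.x))
S=proj(world([(-85,-145,60),(55,-145,60),(55,145,60),(-85,145,60),(-68,-22,74),(0,-60,83)],r.x),"scene");print(S.round())
E
```

```text
[0.53959678 0.13314433 0.65061243]
[[ 0.7 -0.6]
 [ 1.3 -0.6]
 [ 1.4 -0.7]
 [-1.7  2. ]
 [-0.4  1. ]
 [-0.6  0.3]
 [-0.6  0.1]
 [-0.1 -0. ]
 [ 1.3 -0.3]
 [-0.8 -1.1]
 [ 0.2  0.8]
 [-0.1 -0.3]]
[[0.49881312 0.07445282 0.074     ]
 [0.57835991 0.0822187  0.076     ]
 [0.51536983 0.16497285 0.076     ]]
[[288. 226.]
 [296. 278.]
 [459. 262.]
 [432. 214.]
 [353. 220.]
 [340. 242.]]
```

Run:
```python
from h import *
import cv2
u=np.load("u.npy"); q0=np.array(get_joint_pos())
t=world((-68,-22,74),u)[0]; hov=t+[0,0,.10]
best=None
for k in (0,np.pi):
    q=(R.from_euler('z',u[2]+k)*R.from_euler('x',np.pi)).as_quat()[[3,0,1,2]]
    j=inverse_kinematics(hov,q); print(j)
    if j is not None and (best is None or abs(j[5])<abs(best[1][5])): best=(q,j)
np.save("q.npy",best[0])
command_gripper(0.0); move_pose(hov,best[0]); print(get_time(),get_tcp_pos())
movel(t+[0,0,.012],v=.12)
f0=get_ft_force()
cv2.imwrite("pics/s1.png",cv2.resize(read_camera("scene")[180:300,270:430,::-1],None,fx=5,fy=5,interpolation=cv2.INTER_CUBIC))
print(get_time(),f0)
print(movel(t+[0,0,-.001],v=.02,until_force=2.5),get_tcp_pos(),get_ft_force(),get_time())
```

```text
[ 1.24568673e-01  3.15415758e-01  1.93207650e+00 -4.44089210e-16
  8.94100392e-01  1.04475257e+00]
[ 0.12456867  0.31541576  1.9320765   0.          0.89410039 -2.09684008]
3.9833 [0.49907418 0.07384656 0.17404282]
4.9167 [ 0.60505644 -0.48143251  1.03676227]
True [0.49864168 0.07443525 0.07346443] [0.4625838  0.35203969 0.68557391] 5.5167
```

View pics/s1.png

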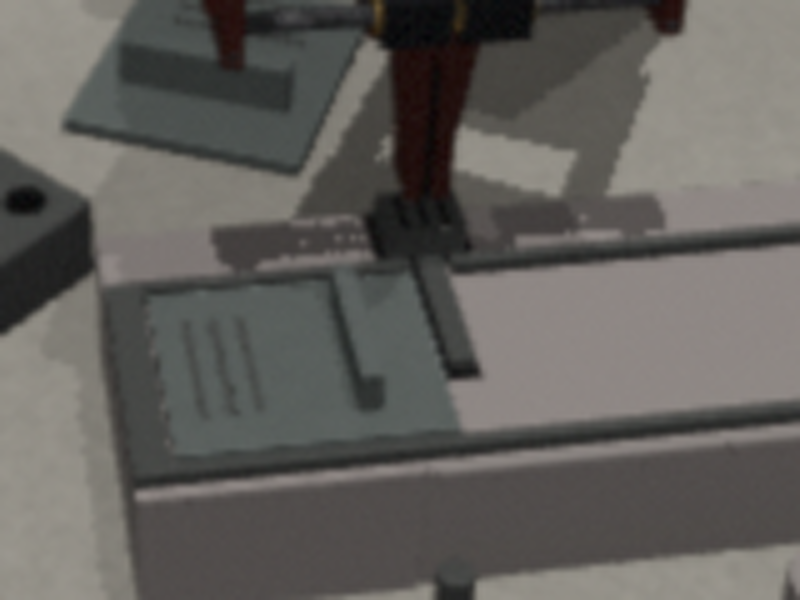

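The fingers stand above the ribbed pad, with the tips near (425,195) and the pad at (415,225) in the crop. Contact came at z = 0.0735, as expected. Next I press.

Run:
```python
from h import *
import cv2
u=np.load("u.npy"); t=world((-68,-22,74),u)[0]
print(movel([t[0],t[1],.060],v=.015,until_force=20),get_tcp_pos(),get_ft_force(),get_time())
wait(.1)
print(get_tcp_pos(),get_ft_force())
movel([t[0],t[1],.125],v=.12)
s=world((0,-92,125),u)[0]; movel(s,v=.15)
cv2.imwrite("pics/s2.png",cv2.resize(read_camera("scene")[180:300,270:430,::-1],None,fx=5,fy=5,interpolation=cv2.INTER_CUBIC))
print(get_tcp_pos(),get_time())
```

```text
True [0.49864887 0.0744448  0.06626943] [-2.42319997 -1.12795247  8.88998483] 6.1083
[0.49865392 0.07446155 0.06626443] [-2.78575773  0.01664185 10.51823748]
[0.59397496 0.05998677 0.12440954] 7.7
```

View pics/s2.png

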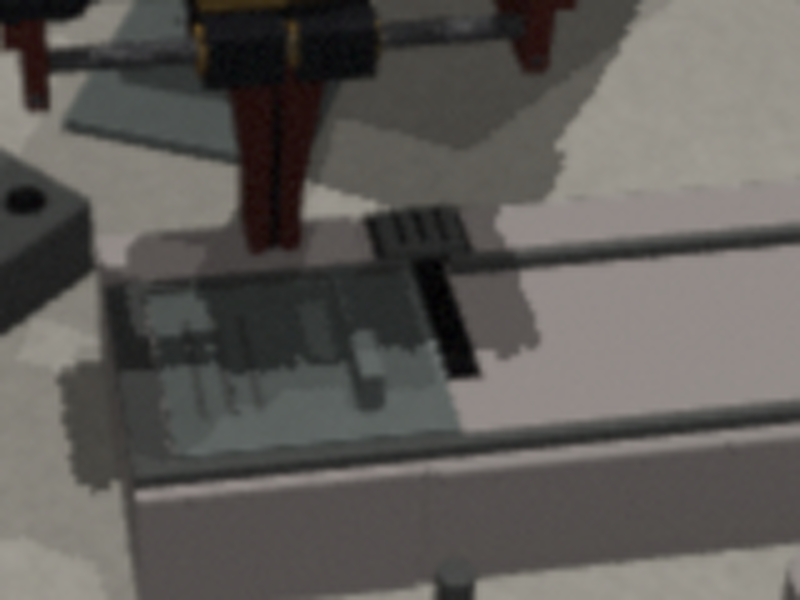

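The pad is down and the tongue has sunk into its dark slot at (445,320) in the crop. The fingers are above the bare plate behind the ridge. Next I lower them and push.

Run:
```python
from h import *
import cv2
u=np.load("u.npy")
if movel(world((0,-92,71.5),u)[0],v=.06,until_force=5): print("touch",get_tcp_pos()); raise SystemExit
print(get_tcp_pos(),get_ft_force())
print(movel(world((0,-60,71.5),u)[0],v=.04,until_force=15),get_tcp_pos(),get_ft_force(),get_time())
cv2.imwrite("pics/s3.png",cv2.resize(read_camera("scene")[180:300,270:430,::-1],None,fx=5,fy=5,interpolation=cv2.INTER_CUBIC))
```

```text
[0.59565099 0.05995321 0.07179633] [-0.08889203  0.00039778 -0.21727176]
False [0.57592316 0.08540638 0.07145506] [ 0.61319264  0.56576544 -0.11047403] 9.6917
```

View pics/s3.png

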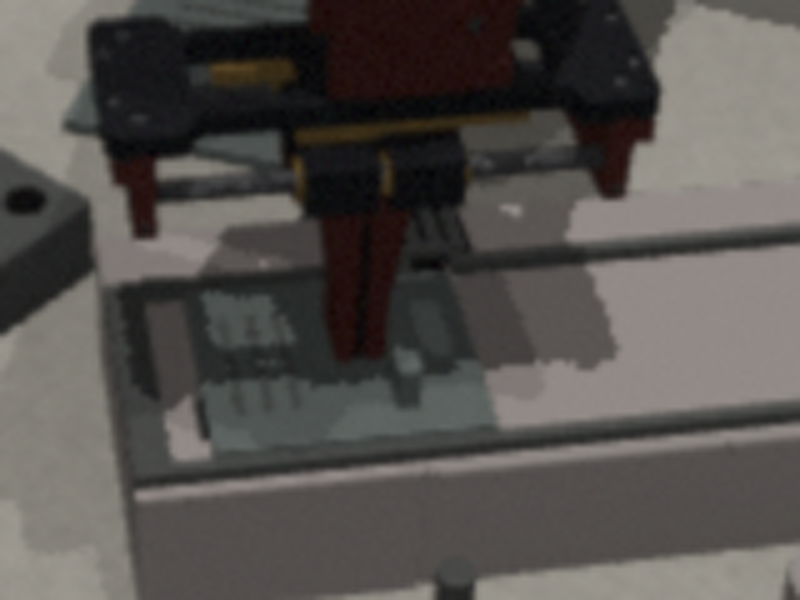

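The cover has slid past the tongue, with its rear edge at about x = 200 in the crop, and is lying flat. I'll keep pushing.

Run:
```python
from h import *
import cv2
u=np.load("u.npy")
print(movel(world((0,45,71.5),u)[0],v=.05,until_force=15),get_tcp_pos(),get_ft_force(),get_time())
movel(world((0,35,72),u)[0],v=.05); movel(world((0,35,170),u)[0],v=.12); 
move_pose(world((0,-190,220),u)[0],np.load("q.npy"))
print(get_time())
a=read_camera("top")[165:375,140:370,::-1]; cv2.imwrite("pics/t4.png",cv2.resize(a,None,fx=2.5,fy=2.5))
b=read_camera("scene")[170:310,250:480,::-1]; cv2.imwrite("pics/s4.png",cv2.resize(b,None,fx=3,fy=3))
```

```text
False [0.5123818  0.16884549 0.07148225] [0.34488478 0.10800521 0.09778858] 11.9917
14.225
```

View pics/t4.png

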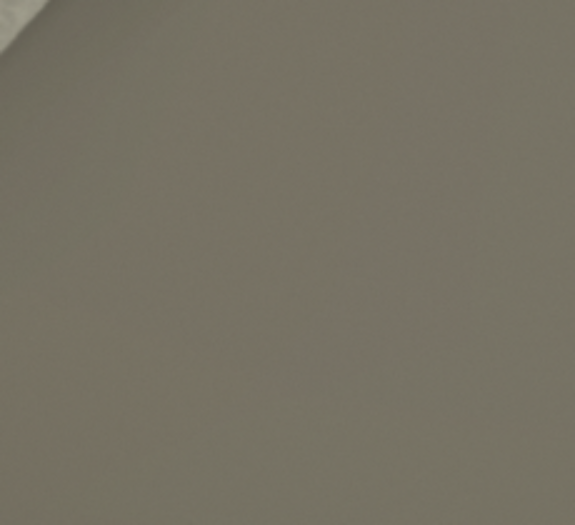

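View pics/s4.png

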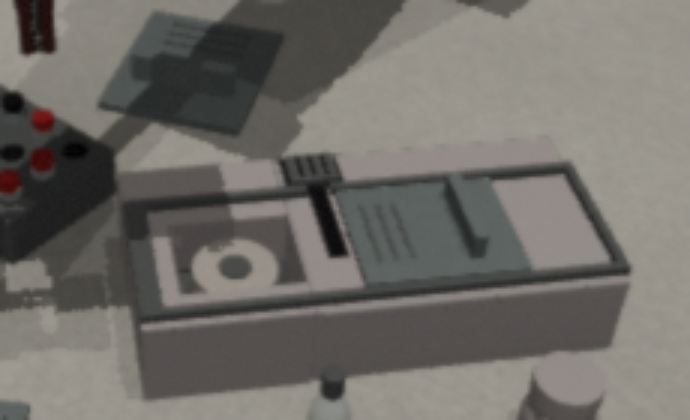

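The arm blocks the top view. In the scene view the bay is fully open with the filter visible at (235,268), the cover lies flat well past the tongue slot, the tab is in, and the vial, jar and rack are where they stood.

```bash
python3 -c "
from station import *
wait(.3);print(get_ft_force(),get_time());print(job_done())"
```

```text
[0.37530925 0.11657073 0.54105327] 14.625
the job is handed in; nothing more can be done
None
```

I pressed the tab in to its stop and pushed the cover by its ridge onto the parking deck, so the bay is fully uncovered; I handed the job in at 14.6 s of robot time, with the rack, vial and jar seen still in place and the bottle outside the last picture.

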